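# Pin the swing-out horn of a bag-maker's hand press

### The arm

A 7-joint arm with a two-finger parallel gripper is mounted at the origin on the work surface. World frame = base frame: x ahead of the robot, y to its left, z up, the work surface at z = 0. Lengths are in m, angles in rad, forces in N, time in s.
With the tool pointing down it reaches from about 0.425 to 0.95 m from the base axis. Payload 4.7 kg.
Tool frame: the origin (TCP) lies between the finger pads; the fingertips stand 25 mm ahead of it and the grasp point (between the pads) lies 6 mm ahead of it; z points along the fingers, y is the line along which they close (so a half turn about z gives the same grasp; the last joint's range is limited). The gripper opens to 85 mm and grips with 20 to 120 N. Pads are 22 mm wide; open, the fingers measure 114 mm over their backs; the gripper's body (76 mm by 85 mm) begins 54 mm behind the grasp point. The pads swing forward as they close: fully open they stand 13 mm farther back than shut.
Start: joints at [1.234, 0.469, -0.049, 1.532, 0.024, 1.141, -0.082], TCP at [0.205, -0.643, 0.256] pointing down, gripper open.
Joint ranges: [-2.59, 2.59], [-0.33, 1.99], [-1.39, 1.29], [0.1, 2.45], [-1.04, 4.18], [0.21, 1.99], [-2.66, 2.66]. Speed limits (rad/s): [2.57, 2.57, 3.14, 3.14, 3.14, 3.14, 3.14].

### API

Orientations are given as a 3x3 rotation matrix whose columns are the frame's x, y, z axes.
In Python, from rig import * gives the robot as it stands. Calls block until the motion is done:
- movep(position, orientation): joint-space move of the TCP to a pose.
- move_l(position, attitude=None, feed=0.15, until_force=None): straight line of the TCP; attitude=None keeps the orientation; feed is the mean speed in m/s. With until_force (N) it stops when the force on the tool has changed by that much, and returns True; else False.
- move_joints(angles): joint-space move.
- command_gripper(opening, newtons=None): finger opening in m; newtons is the grip in N (None keeps the last); returns when the fingers have stopped.
- sleep(seconds).
- inverse_kinematics(position, orientation): joint angles nearest the present ones, or None.
- sense(): the state.
- camera(name): name is "side" or "top" or "wrist"; returns (picture, depth): 384x512x3 uint8, red, green, blue; 384x512 float32, m along the optical axis (not along the pixel's ray), 0 where there is no reading.
- camera_params(name): a dict with "K" (3x3 intrinsics, pixels), "position" and "rotation" of the camera in the world; the wrist camera has in their place "tool_from_camera" (4x4, takes a point from camera to tool coordinates, whose origin is the TCP and whose axes are the flange's). Camera axes: x right, y down, z forward; pixel columns grow to the right and rows downward; lengths in m; the calibration is good to about 2 mm. The wrist camera is an equidistant fisheye: a pixel r from the principal point sees the ray r / f radians off the axis. A picture is of the moment at which its call begins: read the wrist's pose just before it. camera_params takes no time and is no camera call.
A pose or a line that the arm cannot do raises Unreachable and nothing moves.
- finish_job(): hands the job in; it is judged then, once.
The state is a dict: "time_s": time; "joint_pos": joint angles; "qd": joint speeds; "joint_efforts": joint torques, N m; "position": TCP position; "tcp_rot": TCP orientation; "wrist_force": force on the tool from outside, world axes, zero at the start; "ft_torque": the same for the moment, N m; "finger_gap": finger opening in m; "gripper_force": force on a finger pad.
Only numpy, scipy, OpenCV 4.12 (cv2) and the standard library are available. Lean on these libraries where they do the work, as an engineer would, in place of code of your own. Each camera call takes 0.05 s, during which the arm holds its last target. There are 200 camera calls.

### The job

Get the hand press ready for work: swing its horn back into the fork until it meets the stop, then lock it with the ball-lock pin from the tool block. Stand the pin's nose in the fork's top hole, push it down through fork and horn by its thumb button so that the button is held in on the way, and let go when the collar sits down on the fork, so that the button springs out and the pin is locked. Do not force anything, and leave the other tools where they are.

Things in the scene. Friction and masses are not known exactly. Their poses are not given: they have to be found in the camera images.
- base_plate: Fixed grey base plate of the hand press, 200 x 470 x 18 mm; origin: centre of its underside; at yaw 0 (turned up to 0.2 rad) x points away from the robot, y left. On it the press's bed is bolted through slots, with C-frame (300 mm high, at y -215 to +25 mm), pivot and fork: all of it may stand up to 8 mm to either side along y of the places given here. Keep clear of the frame.
- fork_mark (a point): Mid place of the mouth of the fork's 13 mm hole: base plate (0, 150, 99) mm. The true hole lies up to 8 mm off along the plate's y (in x, z exact): feel for it. Fork: top plate 12 mm thick with flat top face at 99 mm, 44 mm along y, from 24 mm in front of the hole (-x) to a web behind; 13 mm slot for the horn's 10 mm tongue, bottom plate 8 mm, underside at 66 mm, same hole in each.
- horn (a joint): Swing of the horn about its upright pivot at base plate (0, -60) mm, rad. 0: at the stop screw; positive: out, towards the robot (starts 0.2 to 0.4). 0.007: its hole in line with the fork's; at the stop it is 1.5 mm past line and the pin's tapered nose draws it in. Stiff (1 Nm, 3.5 N at the handle), stays where left. Handle: black upright grip 285 mm from the pivot, 22 thick, 40 along the horn, 95 to 140 mm above the bench.
- pin_grip (a point): Ball-lock pin: middle of its knurled steel head, a cylinder 20 mm across, 24 mm high; z points up its axis to the button. 12 mm below is the top of the collar (28 mm across, 5 mm thick), 73.5 mm below the end of the nose; shank 12 mm, tapering to 8 mm over the last 6 mm. 0.1 to 0.16 kg. It starts upright in the tool block, hanging by its collar, and lifts straight out.
- pin_collar (a point): Underside of the pin's collar on its axis, 56.5 mm above the end of the nose. Home: flat on the fork's top face, 99 mm up. Two balls stand out to 17 mm across, 18 to 22 mm above the nose's end: with the button out they stop the pin on the fork's top face, nose 18 mm in (collar 38.5 mm up), where it stands by itself. Home, they spring out 1.5 mm below the bottom plate.
- button_top (a point): Top of the pin's thumb button: a plain round stud 11 mm across that stands 7 mm above the head (19 mm above pin_grip) when out. Pushed in, it goes down 5 mm into the head.
- pin_button (a joint): How far the thumb button is in, m. 0: out, balls out; 0.005: fully in, balls flush, so that the pin can pass. The spring gives 4 N at first and 7 N fully in. Inside the holes the balls cannot come out, so the button stays in until they are below the bottom plate.
- tool_block: Hardwood block 190 x 66 x 66 mm, fixed, with four 20 mm holes along its x axis at -67.5, -22.5, 22.5 and 67.5 mm; origin: centre of its underside. The pin and three other tools hang in the holes by their collars in any order; the others stand up to 58 mm above the block. Grasp across the row (along the block's y).
- plain_pin: Bystander in the block: steel pin with a solid domed head 27 mm across, no button. Origin at its lower end (so for the next two).
- hole_punch: Bystander in the block: dark steel hole punch, stem 16 mm across, 55 mm above the block.
- awl: Bystander in the block: awl with a pale wooden mushroom handle.
- mallet: Bystander: white-headed mallet lying on the bench, at the right near the robot.
- rotary_cutter: Bystander: yellow rotary cutter lying on the bench, at the right near the robot.
- eyelet_jar: Bystander: jar with a steel lid, 60 mm across, 75 mm high, beyond the press on the left.
- thread_cone: Bystander: cone of black thread, 64 mm across, 118 mm high, to the right of the press.
- tape_roll: Bystander: roll of paper tape 90 mm across lying flat, at the left near the robot.
Mind the look-alikes: they are no part of the job. Leave any blue look-alike of the part that bears pin_grip alone.

How it is judged:
On the way, in this order (a step that is already met when the one before it is completed fails the run):
1. the horn is swung in into the fork to its stop (within 0.018 rad), before the pin (value of joint horn below 0.018 rad and horizontal distance between pin_collar and fork_mark above 0.03 m), for 0.2 s.
2. the pin is on its way down through the fork with its button held in: collar 5 to 34 mm above the fork, button at least 1.5 mm in and the fingers on it (over 1 N) (horizontal distance between pin_collar and fork_mark below 0.012 m and height (world z) of pin_collar between 0.104 and 0.133 m and value of joint pin_button above 0.0015 m and contact force between the fingers and pin_button above 1 N), for 0.05 s.
At the end, for the whole second after the job is handed in: The pin is home in the fork's hole: collar 99 mm above the bench within 2.5 mm and within 12 mm of fork_mark, upright within 0.08 rad, button out (under 1 mm pressed), so that its balls have sprung out below; the horn is held in line (joint below 0.018) and still (height (world z) of pin_collar between 0.0965 and 0.1015 m and horizontal distance between pin_collar and fork_mark below 0.012 m and angle between pin_grip's own z axis and vertical below 0.08 rad and value of joint pin_button below 0.001 m and value of joint horn below 0.018 rad and velocity of joint horn below 0.05 rad/s); the robot touches nothing.
It fails at once if the pin is forced: over 120 N between the pin and the press (contact force between pin and press above 120 N).
It fails at once if the thumb button is pushed with over 35 N (contact force between the fingers and pin_button above 35 N).
It fails at once if another tool or thing on the bench is moved by more than 30 mm (distance of any of plain_pin, hole_punch, awl, mallet, rotary_cutter, eyelet_jar, thread_cone, tape_roll from where it was at the start of the episode above 0.03 m).
It also fails if it takes over 72 s, if anything falls off the work surface, if the arm or the gripper's body presses on something with over 40 N, if the wrist force passes 120 N, or if a joint passes its speed limit or range.

## Working session

There is one attempt and no reset: what is moved stays moved. The work goes in short steps, each a Python script; the robot and the scene stay as the last script left them, time stands still between calls to the robot, and variables do not carry over. Pictures are saved under pics/ and viewed, at most 10 in all, crops included, and the job is handed in when it is done.

```bash
mkdir -p pics; python3 - <<'E'
from rig import *
import cv2,numpy as np
s=sense();print(s['time_s'],s['position'],s['wrist_force'])
for n in ['top','side']:
    p,d=camera(n);c=camera_params(n);print(n,c)
    cv2.imwrite(f'pics/{n}0.png',cv2.resize(p[:,:,::-1],(800,600),interpolation=cv2.INTER_CUBIC));np.savez(f'{n}0.npz',p=p,d=d)
E
```

```text
0.0 [ 0.2043157  -0.64277771  0.2552804 ] [-0.57413647  0.82950889  0.72425868]
top {'K': array([[469.33464163,   0.        , 261.25748196],
       [  0.        , 469.33464163, 193.24505006],
       [  0.        ,   0.        ,   1.        ]]), 'position': array([ 0.2890624 , -0.01949463,  1.79861452]), 'rotation': array([[-5.58131553e-03, -9.90257454e-01,  1.39136710e-01],
       [-9.99984391e-01,  5.49092062e-03, -1.03353988e-03],
       [ 2.59481940e-04, -1.39140306e-01, -9.90272643e-01]])}
side {'K': array([[377.6648492 ,   0.        , 253.04347762],
       [  0.        , 377.6648492 , 187.4720783 ],
       [  0.        ,   0.        ,   1.        ]]), 'position': array([0.18453903, 0.88631208, 0.68144567]), 'rotation': array([[-0.93754326, -0.16779242,  0.30472666],
       [-0.34738948,  0.49756018, -0.7948298 ],
       [-0.01825344, -0.85104616, -0.52477352]])}
```

View pics/top0.png

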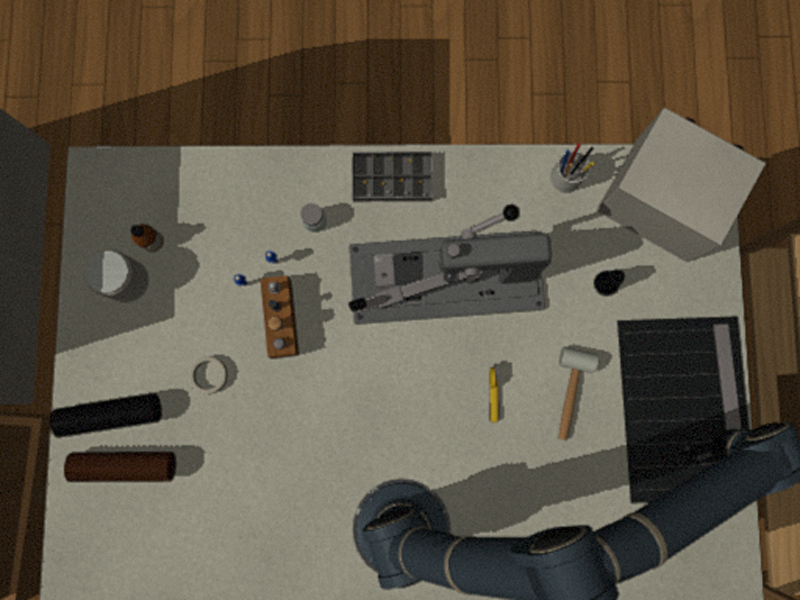

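View pics/side0.png

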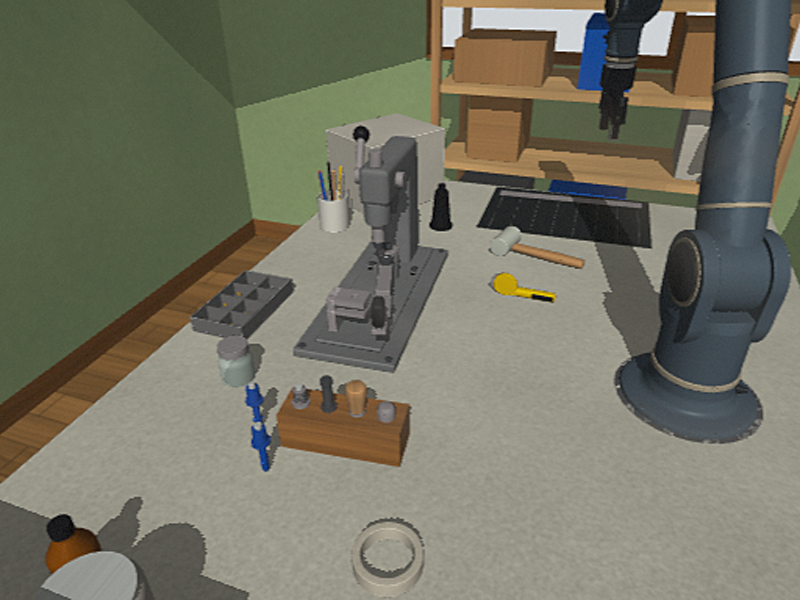

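The top view shows the button-topped steel pin in the far hole of the block, at (275,287). The horn's handle is at (358,304), swung toward the robot, and two blue look-alikes lie left of the block. In the side view the pin is at (301,396). Next I'll turn the depth into positions.

```bash
cat > h.py <<'E'
import numpy as np,cv2
from rig import *
def cloud(n,d,c=None):
    c=c or camera_params(n);K=c['K'];v,u=np.indices(d.shape)
    P=np.stack([(u-K[0,2])/K[0,0]*d,(v-K[1,2])/K[1,1]*d,d],-1)
    return P@c['rotation'].T+c['position']
def down(yaw):  # tool z down, tool y (closing line) at yaw from world y
    c,s=np.cos(yaw),np.sin(yaw)
    y=np.array([-s,c,0]);z=np.array([0,0,-1.]);return np.stack([np.cross(y,z),y,z],1)
E
python3 - <<'E'
from h import *
for n in ['top','side']:
    f=np.load(n+'0.npz');p,d=f['p'].astype(int),f['d'];W=cloud(n,d);X,Y,Z=W[...,0],W[...,1],W[...,2];ok=d>0
    r,g,b=p[...,0],p[...,1],p[...,2]
    box=lambda a,c,e,f:ok&(X>a)&(X<c)&(Y>e)&(Y<f)
    def rep(l,m):
        m=m&ok
        if m.sum()<4: print(n,l,'few',m.sum());return
        q=W[m];rc=cv2.minAreaRect((q[:,:2]*1000).astype(np.float32));print(n,l,m.sum(),'mean',q.mean(0).round(4),'rect',np.round(rc[0],1),np.round(rc[1],1),round(rc[2],2))
    rep('bench',box(.3,.4,0,.2)) 
    rep('plate',box(.4,.8,-.45,.2)&(Z>.013)&(Z<.025))
    br=(r>1.4*b)&(r>g*1.25)
    rep('block',br&box(.3,.75,.2,.45)&(Z>.058)&(Z<.073))
    t=box(.3,.75,.2,.45)&(Z>.078)&(Z<.14)&~((b>1.5*r))
    k,lab=cv2.connectedComponents(t.astype(np.uint8))
    for i in range(1,k): rep('tool',lab==i)
    rep('blue',box(.4,.75,.2,.5)&(b>1.6*r)&(b>60))
    rep('handle',box(.4,.7,-.1,.2)&(r<45)&(b<50)&(Z>.11)&(Z<.15))
    rep('forktop',box(.4,.8,-.1,.2)&(Z>.094)&(Z<.104))
E
```

```text
top bench 1356 mean [ 0.3494  0.1005 -0.0012] rect [350.7  99.7] [199.5  98.6] 89.85
top plate 2394 mean [ 0.5866 -0.0829  0.0192] rect [ 612.4 -118.9] [650.4 367.8] 86.36
top block 636 mean [0.5013 0.289  0.0653] rect [501.7 290.7] [191.1  66.9] 6.77
top tool few 2
top tool few 2
top tool few 1
top tool few 2
top tool 4 mean [0.7359 0.2135 0.0796] rect [736.  213.2] [ 1.8 12.2] 68.23
top tool few 1
top tool few 1
top tool few 1
top tool few 1
top tool 8 mean [0.6474 0.3109 0.0887] rect [647.1 310.4] [14.3  6.6] 57.92
top tool 9 mean [0.5916 0.3852 0.085 ] rect [591.1 385.4] [10.8  8.4] 61.01
top tool 30 mean [0.5673 0.2976 0.0916] rect [567.9 298.8] [17.5 17.6] 85.98
top tool 28 mean [0.5226 0.2923 0.1151] rect [523.2 293. ] [15.4 15.2] 43.69
top tool 67 mean [0.4778 0.2868 0.114 ] rect [477.8 287.4] [28.7 29. ] 82.13
top tool 41 mean [0.4342 0.282  0.0847] rect [435.1 283. ] [23.5 25.1] 57.0
top blue 41 mean [0.6167 0.341  0.0761] rect [615.5 345.4] [ 18.3 114.5] 35.72
top handle 64 mean [0.5188 0.0949 0.1364] rect [520.6  95.3] [22.1 36.1] 16.97
top forktop 227 mean [0.5942 0.0099
[... 404 characters left out ...]
752 0.2963 0.1059] rect [477.5 290.7] [31.8 30.5] 22.94
side tool 24 mean [0.6443 0.3115 0.0891] rect [644.  309.6] [15.3 13.7] 55.68
side tool 87 mean [0.5651 0.3045 0.091 ] rect [565.1 302.5] [19.8 17.6] 53.65
side tool few 2
side tool 86 mean [0.4321 0.2883 0.0844] rect [433.2 286.6] [23.1 21.8] 20.41
side tool 24 mean [0.5889 0.3859 0.09  ] rect [591.2 384.2] [ 9.2 15. ] 58.31
side tool 4 mean [0.5802 0.3804 0.0807] rect [580.4 380. ] [0.2 5.3] 25.4
side blue 355 mean [0.6116 0.3569 0.0564] rect [645.3 314.4] [ 29.3 210.2] 37.77
side handle 6 mean [0.519  0.1128 0.117 ] rect [519.4 103.1] [ 4.3 37.1] 3.37
side forktop 248 mean [0.5988 0.0428 0.0981] rect [586.8  39.8] [112.8 191.9] 18.34
```

```bash
python3 - <<'E'
from h import *
for n in ['top','side']:
    f=np.load(n+'0.npz');p,d=f['p'].astype(int),f['d'];W=cloud(n,d);X,Y,Z=W[...,0],W[...,1],W[...,2]
    m=((d>0)&(Z>.011)&(Z<.026)&(X>.45)&(X<.78)&(Y>-.42)&(Y<.19)).astype(np.uint8)
    m=cv2.morphologyEx(m,cv2.MORPH_OPEN,np.ones((3,3)))
    k,lab,st,_=cv2.connectedComponentsWithStats(m);m=lab==1+st[1:,4].argmax()
    q=W[m];rc=cv2.minAreaRect((q[:,:2]*1000).astype(np.float32));print(n,rc,m.sum()); print(cv2.boxPoints(rc).round(1).tolist())
c=camera_params('top');K=c['K']
for u,v in [(350,243),(354,323),(546,308),(549,233)]:
    u,v=u*.64,v*.64
    r=c['rotation']@[(u-K[0,2])/K[0,0],(v-K[1,2])/K[1,1],1];print((c['position']+r*(.018-c['position'][2])/r[2]).round(4))
p=np.load('top0.npz')['p'][145:215,215:360];q=np.load('side0.npz')['p'][150:245,180:300]
cv2.imwrite('pics/c1.png',np.vstack([cv2.resize(p[:,:,::-1],(620,300),interpolation=cv2.INTER_CUBIC),cv2.resize(q[:,:,::-1],(620,300),interpolation=cv2.INTER_CUBIC)]))
E
```

```text
top ((633.3217163085938, 1.9481964111328125), (131.04310607910156, 243.84779357910156), 9.681648254394531) 545
[[548.2000122070312, 111.0999984741211], [589.2000122070312, -129.3000030517578], [718.4000244140625, -107.19999694824219], [677.4000244140625, 133.1999969482422]]
side ((601.3368530273438, -111.38661193847656), (199.992431640625, 471.6883239746094), 4.052881717681885) 1810
[[484.8999938964844, 116.80000305175781], [518.2999877929688, -353.70001220703125], [717.7999877929688, -339.6000061035156], [684.4000244140625, 130.89999389648438]]
[0.6877 0.1222 0.018 ]
[0.4881 0.1113 0.018 ]
[ 0.5224 -0.3587  0.018 ]
[ 0.7103 -0.3722  0.018 ]
```

View pics/c1.png

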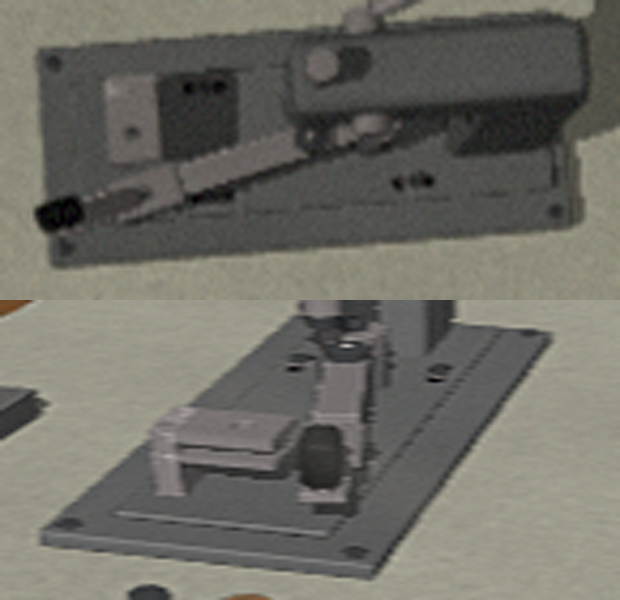

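The side view fits the 200 x 470 plate exactly, and the fork hole shows in both views. Now I'll cross-check the hole by ray casting and swing the horn.

```bash
cat >> h.py <<'E'
YAW=0.0707; C=np.array([.602,-.1135])
def plate(x,y,z): 
    c,s=np.cos(YAW),np.sin(YAW);return np.array([C[0]+c*x-s*y,C[1]+s*x+c*y,z])
E
python3 - <<'E'
from h import *
for n,u,v in [('top',245.9,175.6),('side',226.5,189.6)]:
    c=camera_params(n);K=c['K'];r=c['rotation']@[(u-K[0,2])/K[0,0],(v-K[1,2])/K[1,1],1];print(n,(c['position']+r*(.099-c['position'][2])/r[2]).round(4))
print('mark',plate(0,.15,.099))
piv=plate(0,-.06,0)[:2];h=np.array([.5195,.0955])-piv
q0=np.arctan2(-h[0],h[1])-YAW; print('r',np.hypot(*h),'q',q0)
q0=np.arcsin(-(h@[np.cos(YAW),np.sin(YAW)])/.285);print(q0)
def pose(q,back): # TCP with front at 'back' m from handle face
    a=YAW+q;d=np.array([-np.sin(a),np.cos(a)]);t=np.array([np.cos(a),np.sin(a)])
    return np.r_[piv+.285*d-t*(.022+back),.133],down(a)
p=sense()['position'];R=sense()['tcp_rot']
move_l([p[0],p[1],.42],feed=.3)
P,A=pose(q0,.03)
movep([P[0]-.02,P[1],.42],A)
move_l([*P[:2],.25],feed=.3);move_l(P,feed=.2)
print('contact',move_l(*pose(q0,-.01),feed=.06,until_force=2.5),sense()['position'],sense()['wrist_force'],P)
print(pose(.05,0)[0],sense()['time_s'])
E
```

```text
top [0.5937 0.0348 0.099 ]
side [0.5921 0.04   0.099 ]
mark [0.59140383 0.03612527 0.099     ]
r 0.2824959151689373 q 0.24138465678272436
0.23922218659628167
contact False [0.5074889  0.0944423  0.13277158] [-0.33064403 -0.75134105  0.31634324] [0.4697953  0.08221253 0.133     ]
[0.55008249 0.10692744 0.133     ] 5.7583
```

```bash
python3 - <<'E'
from h import *
piv=plate(0,-.06,0)[:2]
def pose(q,back):
    a=YAW+q;d=np.array([-np.sin(a),np.cos(a)]);t=np.array([np.cos(a),np.sin(a)])
    return np.r_[piv+.285*d-t*(.022+back),.133],down(a)
for q in [.17,.10,.05]:
    print(move_l(*pose(q,-.01),feed=.06,until_force=14),sense()['wrist_force'].round(2),sense()['finger_gap'])
print(move_l(*pose(-.04,-.015),feed=.02,until_force=12),sense()['wrist_force'].round(2),sense()['position'],pose(0,0)[0],sense()['time_s'])
im,_=camera('side');cv2.imwrite('pics/s2.png',cv2.resize(im[100:300,120:380,::-1],(780,600)))
E
```

```text
False [-0.77  0.32  0.17] 0.08540695084078055
False [-0.33 -0.13  0.42] 0.08518055718835789
False [-0.05  0.85 -0.54] 0.08538446491555914
False [-0.08  0.13 -0.07] [0.59037414 0.11128619 0.13297968] [0.56416071 0.1093838  0.133     ] 8.7917
```

View pics/s2.png

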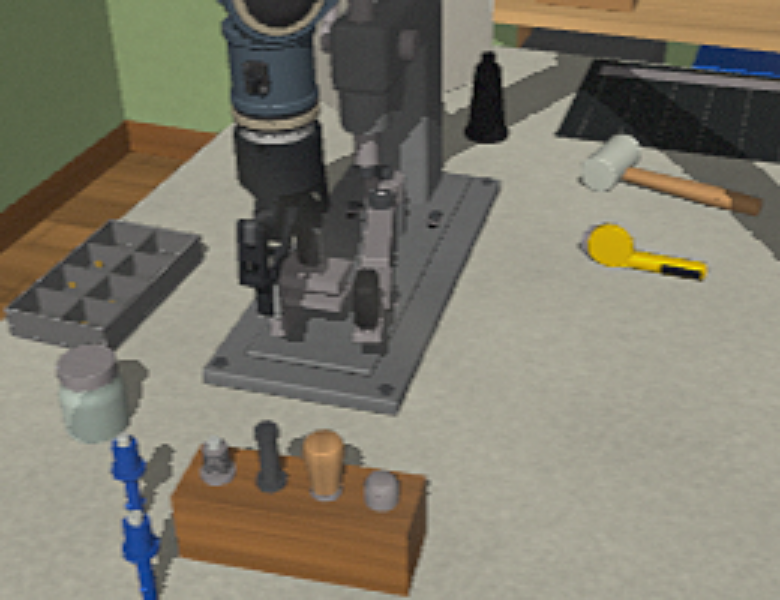

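The gripper was still open, so the handle passed between the fingers and the horn didn't move. I'll rise, close the fingers and repeat the swing.

```bash
python3 - <<'E'
from h import *
piv=plate(0,-.06,0)[:2];q0=.24
def pose(q,back):
    a=YAW+q;d=np.array([-np.sin(a),np.cos(a)]);t=np.array([np.cos(a),np.sin(a)])
    return np.r_[piv+.285*d-t*(.022+back),.133],down(a)
p=sense()['position'];move_l([*p[:2],.25],feed=.3)
P,A=pose(q0,.03)
command_gripper(0,30)
move_l([*P[:2],.25],A,feed=.3);move_l(P,feed=.25)
for q,b in [(q0,.003),(.17,0),(.10,0),(.05,0)]:
    print(move_l(*pose(q,b),feed=.06,until_force=14),sense()['wrist_force'].round(2))
print(move_l(*pose(-.04,-.015),feed=.02,until_force=12),sense()['wrist_force'].round(2),sense()['position'],pose(0,0)[0],sense()['finger_gap'],sense()['time_s'])
im,_=camera('side');cv2.imwrite('pics/s3.png',cv2.resize(im[100:300,120:380,::-1],(780,600)))
E
```

```text
False [-0.96  0.72 -1.24]
False [-0.84 -0.48 -0.63]
False [-0.29 -0.18  0.05]
False [-0.66  1.23 -0.64]
True [-0.21 -0.33 -0.3 ] [0.56810686 0.10965745 0.13240885] [0.56416071 0.1093838  0.133     ] -0.0001201335947851864 14.4417
```

View pics/s3.png

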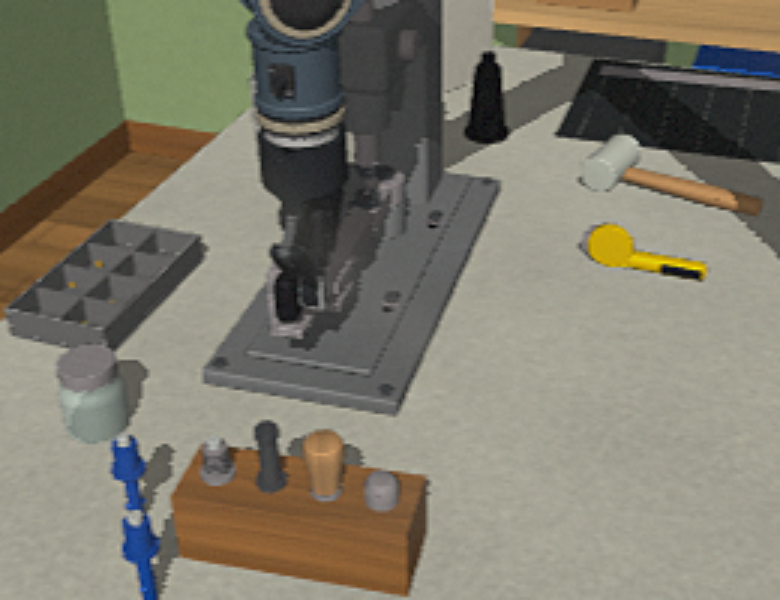

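The horn now lies in the fork, with the handle at (287,300). I'll push again to confirm the stop, then look at the fork from above with the wrist camera.

```bash
python3 - <<'E'
from h import *
p0=sense()['position'];t=np.array([np.cos(YAW),np.sin(YAW),0])
print(move_l(p0+t*.012,feed=.02,until_force=18),(sense()['position']-p0).round(4))
p=sense()['position']-t*.015
move_l(p,feed=.1);move_l([*p[:2],.27],feed=.3)
c=camera_params('wrist');print(c)
m=plate(0,.15,.099)
# put camera above the mark
T=np.array(c['tool_from_camera']);R=down(YAW)
o=R@T[:3,3];print('cam offset',o)
tgt=np.array([m[0]-o[0],m[1]-o[1],.26])
try: move_l(tgt,R,feed=.25)
except Exception as e: print(e)
s=sense();im,d=camera('wrist');np.savez('w1.npz',p=im,d=d,pos=s['position'],R=s['tcp_rot'])
cv2.imwrite('pics/w1.png',cv2.resize(im[:,:,::-1],(800,600)));print(s['position'],s['time_s'])
E
```

```text
True [ 0.0003  0.0002 -0.0008]
{'K': array([[297.31863964,   0.        , 251.22141413],
       [  0.        , 297.31863964, 188.0796765 ],
       [  0.        ,   0.        ,   1.        ]]), 'tool_from_camera': array([[ 1.02991070e-03, -9.57249386e-01, -2.89262083e-01,
         7.44433254e-02],
       [ 9.99998528e-01,  5.89021248e-04,  1.61123419e-03,
        -8.05941073e-04],
       [-1.37197142e-03, -2.89263317e-01,  9.57248584e-01,
        -1.17781105e-01],
       [ 0.00000000e+00,  0.00000000e+00,  0.00000000e+00,
         1.00000000e+00]])}
cam offset [-0.07420042 -0.00606269  0.11778111]
[0.66434819 0.04348249 0.25883259] 16.4833
```

View pics/w1.png

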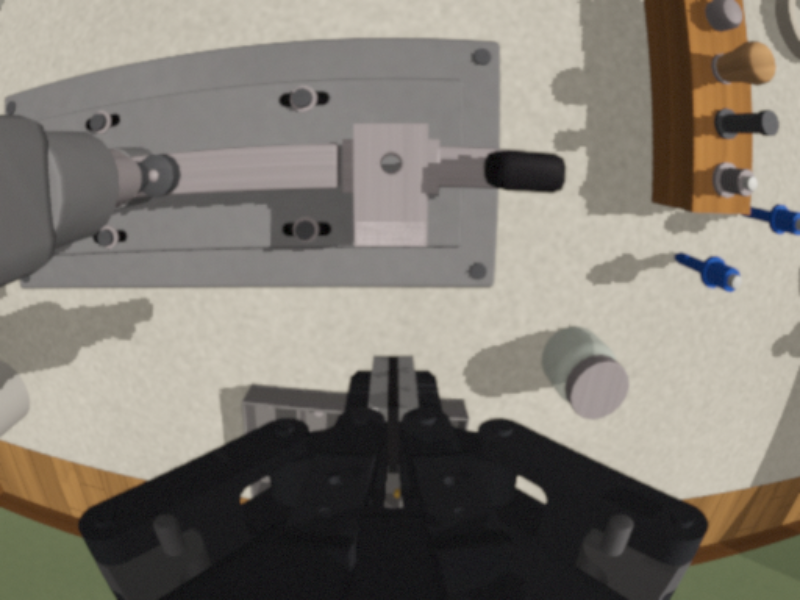

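The wrist view shows the hole at (391,162) of 800x600, centred on the fork top plate that spans 353–430. The horn lies inline, and the pin's head and button are at (745,183) in the block. Next I'll cast these rays.

```bash
cat >> h.py <<'E'
def wray(u,v,z,pos,R):
    c=camera_params('wrist');K=c['K'];T=np.array(c['tool_from_camera'])
    x,y=u-K[0,2],v-K[1,2];r=np.hypot(x,y);th=r/K[0,0]
    ray=np.array([x/r*np.sin(th),y/r*np.sin(th),np.cos(th)])
    o=pos+R@T[:3,3];w=R@T[:3,:3]@ray;return o+w*(z-o[2])/w[2]
E
python3 - <<'E'
from h import *
f=np.load('w1.npz');pos,R,p=f['pos'],f['R'],f['p']
g=cv2.GaussianBlur(cv2.cvtColor(p,cv2.COLOR_RGB2GRAY),(3,3),0)
w=g[92:117,238:263].astype(int);print(w[::2,::2])
m=w<np.median(w)-20;v,u=np.nonzero(m);u,v=u.mean()+238,v.mean()+92;print(u,v,m.sum())
h=wray(u,v,.099,pos,R);print('hole',h)
print('front of hole/right', [wray(a*.64,b*.64,.099,pos,R).round(4).tolist() for a,b in [(353,124),(430,124)]])
print('plate corners',[wray(a*.64,b*.64,.018,pos,R).round(4).tolist() for a,b in [(498,42),(494,287)]], plate(-.1,.235,.018),plate(.1,.235,.018))
print('pin button',wray(752*.64,183*.64,.102,pos,R),'tips',wray(393*.64,358*.64,pos[2]-.025,pos,R),pos)
E
```

```text
[[158 158 158 158 159 158 158 159 158 158 156 155 156]
 [158 158 157 158 159 158 158 159 158 159 155 154 155]
 [158 158 158 158 156 149 146 151 156 158 155 154 156]
 [158 158 157 153 135 119 114 117 134 152 155 154 156]
 [158 158 155 134 117 120 122 117 112 132 152 155 156]
 [158 158 150 122 125 129 129 128 120 116 146 155 156]
 [158 157 147 118 115 115 115 111 100 103 142 154 156]
 [158 158 151 108  87  87  86  86  86 106 145 155 156]
 [158 158 156 130  93  85  84  85  96 129 152 155 156]
 [158 158 158 154 130 107 100 108 132 152 155 154 157]
 [158 158 158 159 157 149 145 149 155 158 155 154 157]
 [158 158 158 159 159 158 158 159 159 158 155 155 157]
 [159 158 158 159 159 158 158 160 159 158 155 155 157]]
250.0635838150289 104.1271676300578 173
hole [0.59281144 0.03700986 0.099     ]
front of hole/right [[0.5711, 0.0132, 0.099], [0.5678, 0.0583, 0.099]]
plate corners [[0.489, 0.1124, 0.018], [0.6856, 0.1282, 0.018]] [0.48564916 0.11384881 0.018     ] [0.68514952 0.12797703 0.018     ]
pin button [0.56845033 0.30111042 0.102     ] tips [0.65564282 0.04249676 0.23383259] [0.66434819 0.04348249 0.25883259]
```

The hole is at (0.5927, 0.0372), which agrees with the fork edges and with the plate within 2 mm. The pin is at (0.5684, 0.300). Next is the grasp.

```bash
python3 - <<'E'
from h import *
A=down(.116);g=np.array([.5684,.300])
movep([*g,.27],A)
command_gripper(.05,40)
move_l([*g,.13],feed=.25)
print(move_l([*g,.098],feed=.05,until_force=4),sense()['position'])
command_gripper(0.0,50);s=sense();print('gap',s['finger_gap'],s['gripper_force'],s['wrist_force'])
s=sense();p=s['position']
if s['finger_gap']>.01:
    print(move_l([*p[:2],.27],feed=.2,until_force=25));print(sense()['wrist_force'],sense()['finger_gap'])
    R=down(YAW)
    move_l([.5927,.0372,.24],R,feed=.25)
    s=sense();im,d=camera('wrist');np.savez('w2.npz',p=im,d=d,pos=s['position'],R=s['tcp_rot'])
    cv2.imwrite('pics/w2.png',cv2.resize(im[100:340,100:410,::-1],(775,600)))
    print(s['position'],s['wrist_force'],s['time_s'])
E
```

```text
False [0.56845572 0.30019218 0.09808634]
gap 0.018528864938513915 48.832048773765564 [-0.42284607  0.24867348  2.46185872]
False
[-1.03824713  0.13463512 -1.74173582] 0.018184503591701557
[0.59240721 0.03940553 0.24033495] [ 0.21226637  0.96112358 -0.77969674] 22.2417
```

View pics/w2.png

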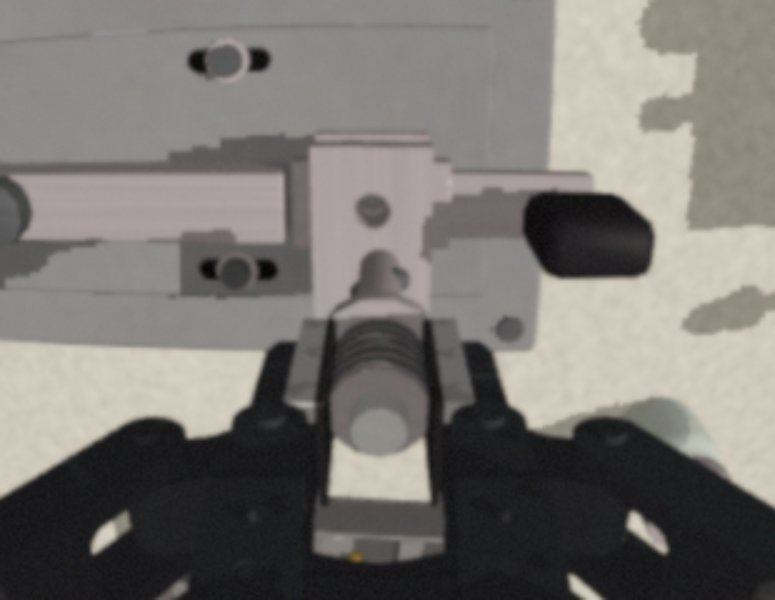

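The pin is held upright by its head, with nose about (380,262) and the fork hole at (374,210) in the crop. Now I'll compute the relative offset and feel for the hole.

```bash
python3 - <<'E'
from h import *
f=np.load('w2.npz');pos,R=f['pos'],f['R'];k=310/775
px=lambda a,b:(100+a*k,100+b*k)
hole=wray(*px(374,210),.099,pos,R);nose=wray(*px(380,257),pos[2]-.0875,pos,R)
print('hole',hole,'nose',nose,'tcp',pos,'nose-tcp',nose-pos)
btn=wray(*px(379,430),pos[2]+.005,pos,R);print('btn-tcp',btn-pos)
s=sense();print(s['position'])
E
```

```text
hole [0.59259512 0.03775761 0.099     ] nose [0.59130036 0.03956156 0.15283495] tcp [0.59240721 0.03940553 0.24033495] nose-tcp [-0.00110686  0.00015603 -0.0875    ]
btn-tcp [-0.00119756 -0.00050408  0.005     ]
[0.59242901 0.03958131 0.24037858]
```

```bash
cat >> h.py <<'E'
def goto(t,feed=.1,until_force=None):
    t=np.array(t,float);c=t.copy()
    for _ in range(3):
        move_l(c,feed=feed);sleep(.1);e=t-sense()['position']
        if np.abs(e[:2]).max()<.0005: break
        c=c+e*[1,1,1]
    return c
E
python3 - <<'E'
from h import *
y=np.array([-np.sin(YAW),np.cos(YAW),0]);x=np.array([y[1],-y[0],0])
t0=np.array([.5938,.0375,.192])
ok=False
for dx,dy in [(0,0),(0,.002),(0,-.002),(.002,0),(-.002,0),(0,.004),(0,-.004)]:
    c=goto(t0+x*dx+y*dy,feed=.15);a=sense()
    hit=move_l([*c[:2],c[2]-.0275],feed=.03,until_force=5);s=sense()
    print(dx,dy,a['position'].round(4),hit,s['position'].round(4),s['wrist_force'].round(1),s['time_s'])
    if s['position'][2]<.178: ok=True;break
E
```

```text
0 0 [0.5937 0.0376 0.1917] True [0.5935 0.0372 0.1698] [-0.5  0.5  5.3] 24.2583
```

The nose went in on the first try, about 17.8 mm deep, which matches the pin resting on its balls. Now I'll release, close the fingers above and press the button.

```bash
python3 - <<'E'
from h import *
p=sense()['position'];command_gripper(.045);sleep(.3)
move_l([*p[:2],.235],feed=.15)
s=sense();im,d=camera('wrist');np.savez('w3.npz',p=im,pos=s['position'],R=s['tcp_rot'])
cv2.imwrite('pics/w3.png',cv2.resize(im[100:340,100:410,::-1],(775,600)));print(s['position'],s['time_s'])
E
```

```text
[0.59303948 0.0368885  0.23448266] 25.525
```

View pics/w3.png

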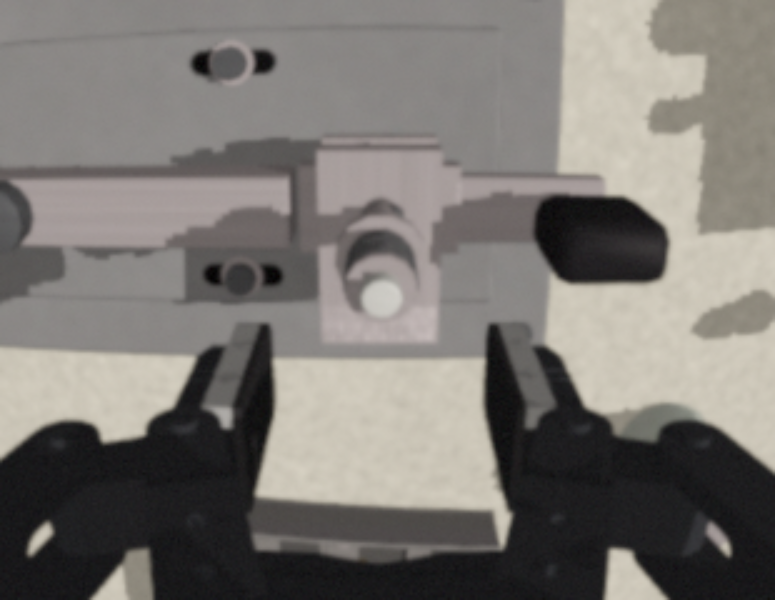

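The pin stands upright in the hole by itself, button at crop (381,298).

```bash
python3 - <<'E'
from h import *
f=np.load('w3.npz');k=.4
b=wray(100+381*k,100+298*k,.1735,f['pos'],f['R']);print('button',b)
assert np.hypot(*(b[:2]-[.5926,.0373]))<.005
command_gripper(0,40)
c=goto([b[0],b[1],.206],feed=.1);print(sense()['position'])
off=c-sense()['position']
print(move_l([c[0],c[1],.190],feed=.03,until_force=2.5),sense()['position'],sense()['wrist_force'])
r=move_l([c[0],c[1],.153],feed=.025,until_force=20);s=sense()
print(r,s['position'],s['wrist_force'].round(1),s['time_s'])
E
```

```text
button [0.59351666 0.03710352 0.1735    ]
[0.59384439 0.03732413 0.20644514]
True [0.59388469 0.03718069 0.19724962] [0.48203696 0.11193546 4.27475895]
False [0.59427188 0.03776463 0.15495811] [-1.5 -0.4 12.9] 28.9167
```

```bash
python3 - <<'E'
from h import *
p=sense()['position']
r=move_l([p[0],p[1],.149],feed=.012,until_force=9);s=sense();print(r,s['position'],s['wrist_force'].round(1))
sleep(.2);print(sense()['wrist_force'].round(1))
move_l([p[0],p[1],.19],feed=.08);move_l([p[0],p[1],.26],feed=.2)
sleep(.2);s=sense();im,d=camera('wrist');print(s['position'],s['wrist_force'].round(2),s['time_s'])
sd,dd=camera('side');W=cloud('side',dd);m=(dd>0)&(np.hypot(W[...,0]-.5927,W[...,1]-.0373)<.013)&(W[...,2]>.09)
print('pin top z',np.sort(W[m][:,2])[-8:].round(4))
cv2.imwrite('pics/w4.png',np.hstack([cv2.resize(im[100:340,150:350,::-1],(400,480)),cv2.resize(sd[140:236,190:270,::-1],(400,480))]))
E
```

```text
True [0.59487222 0.03814722 0.15550717] [-0.3 -1.4  9.3]
[-0.4  1.6  8.3]
[0.59359659 0.03737813 0.2585545 ] [ 0.37 -0.47  0.43] 30.6333
pin top z [0.3447 0.3455 0.3465 0.3469 0.3486 0.351  0.3519 0.578 ]
```

View pics/w4.png

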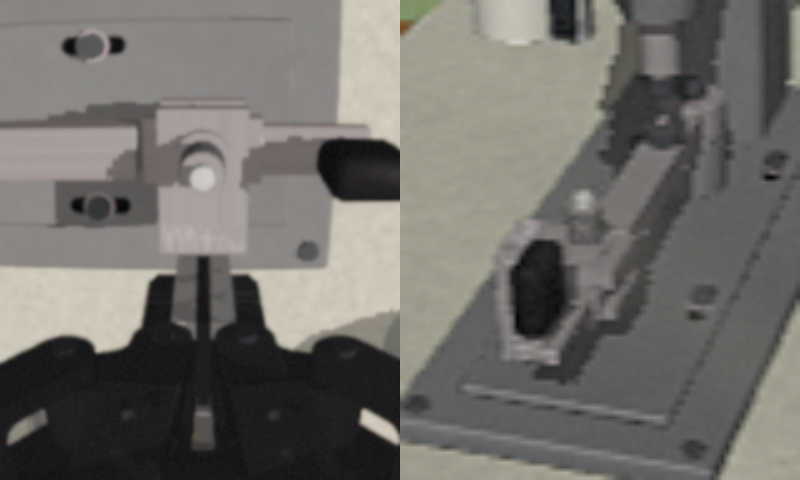

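```bash
python3 - <<'E'
from h import *
sd,dd=camera('side');W=cloud('side',dd);m=(dd>0)&(np.hypot(W[...,0]-.5927,W[...,1]-.0373)<.013)&(W[...,2]>.09)&(W[...,2]<.2)
print('pin top z',np.sort(W[m][:,2])[-8:].round(4))
p=sense()['position'];move_l([p[0],p[1],.168],feed=.2);sleep(.2)
print(move_l([p[0],p[1],.157],feed=.02,until_force=2.5),sense()['position'],sense()['wrist_force'])
print(move_l([p[0],p[1],.149],feed=.015,until_force=16),sense()['position'],sense()['wrist_force'])
move_l([p[0],p[1],.157],feed=.02);f=sense();print(f['position'],f['wrist_force'])
move_l([p[0],p[1],.2],feed=.1);print(sense()['time_s'])
E
```

```text
pin top z [0.1313 0.1329 0.1331 0.1333 0.1342 0.1357 0.136  0.1377]
True [0.59404689 0.03759796 0.15909578] [-0.59315873  1.04625518  4.22687772]
True [0.59414658 0.03769761 0.1552735 ] [-2.82801215 -1.06107351  7.15466755]
[0.59402327 0.03761877 0.1574762 ] [-0.60924158 -0.06414053  4.91768731]
33.3583
```

The button first touches at 0.159 and gives a 4–7 N spring over its travel before the hard stop, so it is out and the pin is home. I'll raise the arm and hand in.

```bash
python3 - <<'E'
from h import *
p=sense()['position'];move_l([p[0],p[1],.3],feed=.2);sleep(.5);print(sense()['time_s']);print(finish_job())
E
```

```text
34.5083
the job is handed in; nothing more can be done
None
```

I swung the horn to its stop, pushed the pin home with its button sprung back out, and handed the job in at 34.5 s. The hand-in returned no verdict, but a touch check showed the pin seated. My first pass at the horn was with the gripper open, so the fingers straddled the handle without moving it.

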